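# Measure the free counter depth in front of a parts bin with a locking rule

### The arm

A 6-joint arm with a two-finger parallel gripper is mounted at the origin on the work surface. World frame = base frame: x ahead of the robot, y to its left, z up, the work surface at z = 0. Lengths are in m, angles in rad, forces in N, time in s.
With the tool pointing down it reaches from about 0.425 to 0.95 m from the base axis. Payload 3.5 kg.
Tool frame: the origin (TCP) lies on the mounting face of the last link; the fingertips stand 173 mm ahead of it and the grasp point (between the pads) lies 155 mm ahead of it; y points along the fingers, z is the direction in which the jaws open and shut, and the axes are right-handed (so a half turn about y gives the same grasp; the last joint's range is limited). The gripper opens to 85 mm and grips with 20 to 120 N. Pads are 22 mm wide; open, the fingers measure 114 mm over their backs; the gripper's body (76 mm by 85 mm) begins 54 mm behind the grasp point. The pads swing forward as they close: fully open they stand 13 mm farther back than shut.
Start: joints at [-1.457, 0.286, 1.577, -0, 1.279, -0.15], TCP at [0.176, -0.652, 0.405] pointing down, gripper open.
Joint ranges: [-2.77, 2.77], [-0.9, 2.22], [0.21, 2.48], [-1.53, 4.67], [0.24, 2.81], [-2.84, 2.84]. Speed limits (rad/s): [2.79, 2.79, 3.14, 3.14, 3.14, 3.14].

### API

Orientations are given as [roll, pitch, yaw] about the fixed x, y, z axes, in that order (R = Rz(yaw) Ry(pitch) Rx(roll)).
In Python, from rig import * gives the robot as it stands.
- The arm moves only by the tool apply_moves, never from a script. Its argument "rows" is a list of rows, each a list of 4 numbers: the shift along the world's x, y, z in mm, then the turn about the world's z in degrees. In form: [[tx, ty, tz, twist], ...]. A call has 1 to 12 rows; each row shifts and turns the commanded pose from where the row before left it; what a row does not reach is not made up. A row lasts 1/12 s, in which the tool goes at most 41.7 mm and 7.16 degrees, less where a joint would pass 70% of its speed; a pose out of reach is approached as far as the arm can. A call with a gripper value outside its range is refused whole. "fingers" is the closure, from 0 (fully open) to 1 (shut), set as the call begins (left out, the last holds). The fingers move at their own pace and stop on an object; the grip force is fixed at half the most. Time passes only in rows, so rows that do not move let the fingers close. It gives the time, the measured TCP pose, the force and the opening at its end, in the units of the state.
- read_state(): the state, without advancing time (a new reading comes with each control period).
- grab_frame(name): name is "scene" or "side" or "wrist"; returns the picture (480x640x3 uint8, red, green, blue); there is no depth.
- calibration(name): a dict with "camera_matrix" (3x3 intrinsics, pixels), "position" and "rotation" of the camera in the world. Camera axes: x right, y down, z forward; pixel columns grow to the right and rows downward; lengths in m; the calibration is good to about 2 mm. The wrist camera is an equidistant fisheye: a pixel r from the principal point sees the ray r / f radians off the axis. A picture is of the moment at which its call begins: read the wrist's pose just before it. calibration takes no time and is no camera call; for the wrist camera it gives the pose at the moment of the call.
- hand_in(): hands the job in, once; it reports no verdict.
Trained networks look in the newest picture that a camera, given by its name, has taken for a name from the list of things; names that differ only in an ending like _2 or _b are one class to them, and where a whole thing is asked for, a point or a joint stands for the part that bears it (a point fixed in the world has none). Each returns a list of dicts, best first, with "conf" (0 to 1); they miss things now and then, are a little off and sometimes report something else, mostly with a low value. They report only what shows in the picture. A call takes as long as a camera call. They do not tell look-alikes from the thing itself.
- boxes_of(camera, thing): "at" ([column, row] in pixels, amid what is visible of it).
- trace(camera, thing): "pixels" (480x640 bool, what is visible of it) and "at" ([column, row] in pixels, amid what is visible of it).
- mark_of(camera, thing): "at" ([column, row] in pixels: a listed point, or the origin of a listed thing).
The state is a dict: "clock": time; "joints": joint angles; "joint_vel": joint speeds; "tau": joint torques, N m; "tool_pos": TCP position; "orientation": TCP orientation; "force": force on the tool from outside, world axes, zero at the start; "ft_torque": the same for the moment, N m; "gripper_width": opening from 0.0 (shut) to 1.0 (fully open).
Only numpy, scipy, OpenCV 4.12 (cv2) and the standard library are available. Lean on these libraries where they do the work, as an engineer would, in place of code of your own. Each camera call takes 0.05 s, during which the arm holds its last target.

### The job

Measure the gap between the blue bin's low front wall and the red line: drop the rule's hook over that front wall from above, then back the white housing straight away against its spring until its front face stands over the red line, square to it and flat on the counter. Then push the green lock button on top fully down so the reading stays, and leave the rule there, locked and still hooked snugly on the wall. Do not drag the bin or disturb the other things.

Things in the scene. Friction and masses are not known exactly. Their poses are not given: they have to be found in the camera images.
- grip (a point): Centre of the loose retractable rule's white housing (140 long x 46 wide x 60 mm high, about 0.65 kg, rubber base; this point is 30 mm above its base). x points forward, the way the blade comes out; z up. The lock button occupies the top from 32 to 58 mm ahead of this point, so the housing is best held by its 46 mm width at or slightly behind this point. Standing on the counter its rubber base holds it against the blade spring when released.
- face (a point): Middle of the lower edge of the housing's front face, 70 mm ahead of the housing's centre and at its base level. Same axes as the housing.
- hook (a point): Lowest point, in the middle of the inner (housing-side) face of the steel hook at the blade's end. The hook is a plate 24 mm wide, 4 mm thick (extending forward from this point) and hangs 18 mm below the blade's underside; the yellow blade is 20 mm wide and 4 mm thick. With the housing standing on the counter this point is 30 mm and the blade's underside 48 mm above the counter. When retracted this point is 25 mm ahead of the housing's front face. Same axes as the housing.
- blade (a joint): How far the blade is drawn out of the housing, m: 0 = retracted (start), 0.092 = end of travel. A spring pulls it in with 1.2 N at 0, rising to 2.3 N at full travel, so it slides back unless the hook holds it or it is locked.
- lock_top (a point): Centre of the top of the green lock button (26 x 26 mm), on top of the housing 45 mm ahead of its centre; 70 mm above the counter when up. Press straight down.
- lock (a joint): Travel of the lock button, m: 0 = up, unlocked (start); 0.008 = fully down, locked. Takes about 2 to 4 N, now and then up to about 15 N part-way down when it first meets the top of an inner notch; it stays down where left. Once down it holds the blade, which keeps a play of up to 8 mm and can no longer be drawn out or run back.
- lip (a point): Middle of the top edge of the blue bin's low front wall, 42 mm above the counter. Wall 5 mm thick, 120 mm wide (along x); +y points into the bin (away from the red line), z up. Its outer face is at y = -2.5 mm, its inner face at y = +2.5 mm. Behind it the bin is empty for 90 mm. The bin (120 wide x 170 deep x 90 mm high, side walls 42 mm high at the front) stands loose but is loaded with steel bushes, about 2.2 kg.
- line_mid (a point): Centre of the flat red line painted on the counter, 240 mm long (along x) and 30 mm wide (along y), parallel to the bin's front wall; +y points to the bin, whose front wall is 60 to 98 mm from the line's centre.
- carton_mid (a point): Bystander: centre of a white and red carton, 70 x 110 x 60 mm high.
- filter_mid (a point): Bystander: centre of a blue canister filter with a white band standing upright, 66 mm diameter, 84 mm high.
- spare_bin: Bystander: empty yellow bin, 100 x 130 x 70 mm high, origin under its centre.
- wrench: Bystander: steel wrench 170 mm long lying flat on the counter.
Things that resemble listed ones, but are neither listed nor needed, are in the scene too. Of the things that look like the part that bears lip, the smaller one is meant.

How it is judged:
By the outcome, as a careful person would: the job done as asked, in the order asked, and still so for the second after the job is handed in, with the robot touching nothing.
It also fails if it takes over 58 s, if anything falls off the work surface, if the arm or the gripper's body presses on something with over 40 N, if the wrist force passes 120 N, or if a joint passes its speed limit or range.

## Working session

There is one attempt and no reset: what is moved stays moved. The work goes in short steps, Python scripts to look and compute and a tool call to move; the robot and the scene stay as the last step left them, time stands still between calls to the robot, and variables do not carry over. Pictures are saved under pics/ and viewed, and the job is handed in when it is done.

Besides the shell and the picture viewer there is one more tool, called after ">>>" as name(argument=value, ...), one argument or row to a line, values as JSON. apply_moves: Moves the arm, as the interface text tells. Its arguments: {"type":"object","properties":{"rows":{"type":"array"},"fingers":{"type":"number"}},"required":["rows"]}

```bash
ls; mkdir -p pics
python3 - <<'E'
from rig import *
import cv2
s=read_state();print(s)
for n in ["scene","side","wrist"]:
    im=grab_frame(n);cv2.imwrite(f"pics/{n}0.png",im[:,:,::-1])
    c=calibration(n);print(n,c)
    for t in ["grip","face","hook","lock_top","lip","line_mid","carton_mid","filter_mid","spare_bin","wrench"]:
        print(t,[(np.round(d["at"]).tolist() if 0 else [round(float(v),1) for v in d["at"]],round(float(d["conf"]),2)) for d in mark_of(n,t)])
E
```

```text
pics
{'clock': 0.0, 'joints': array([-1.45702790e+00,  2.87201317e-01,  1.57822254e+00,  7.95334333e-06,
        1.27859243e+00, -1.49970622e-01]), 'joint_vel': array([ 0.00068531,  0.00068621, -0.00098091,  0.00192407,  0.00064711,
       -0.00092953]), 'tau': array([ 3.46095358e-04, -4.05982697e+01, -2.92623693e+01, -1.49949028e-04,
        5.94426849e-03,  1.11166329e-05]), 'tool_pos': array([ 0.17598568, -0.65138616,  0.40329825]), 'orientation': array([-1.57319162e+00,  3.69638132e-04, -2.87785635e+00]), 'force': array([ 0.71734067, -0.22421312, -0.35420977]), 'ft_torque': array([0.00659979, 0.0147984 , 0.00484523]), 'gripper_width': 1.0016368969559017}
scene {'camera_matrix': array([[486.13472689,   0.        , 318.01599518],
       [  0.        , 486.13472689, 245.33334981],
       [  0.        ,   0.        ,   1.        ]]), 'position': array([ 1.48365848, -0.0906187 ,  0.7263628 ]), 'rotation': array([-2.16492411, -0.00680811,  1.43870175])}
grip [([143.8, 260.4], 0.8), ([377.8, 327.7], 0.75)]
face [([158.1, 258.5], 0.9), ([375.9, 325.4], 0.55), ([146.2, 257.2], 0.34)]
hook
[... 831 characters left out ...]
64.6, 376.9], 0.4), ([275.3, 386.4], 0.19)]
line_mid [([292.2, 288.0], 0.79), ([374.3, 224.5], 0.65)]
carton_mid [([373.3, 221.0], 0.87)]
filter_mid [([386.8, 274.7], 0.92), ([301.2, 376.9], 0.42)]
spare_bin [([233.6, 186.5], 0.59)]
wrench [([212.2, 364.2], 0.8)]
wrist {'camera_matrix': array([[371.64829954,   0.        , 324.15207024],
       [  0.        , 371.64829954, 243.01496487],
       [  0.        ,   0.        ,   1.        ]]), 'position': array([ 0.23987174, -0.63454379,  0.37303293]), 'rotation': array([ 2.88095565e+00,  1.22207316e-03, -1.30760828e+00])}
grip []
face []
hook []
lock_top []
lip []
line_mid []
carton_mid []
filter_mid []
spare_bin []
wrench [([48.9, 71.5], 0.93)]
```

View pics/scene0.png

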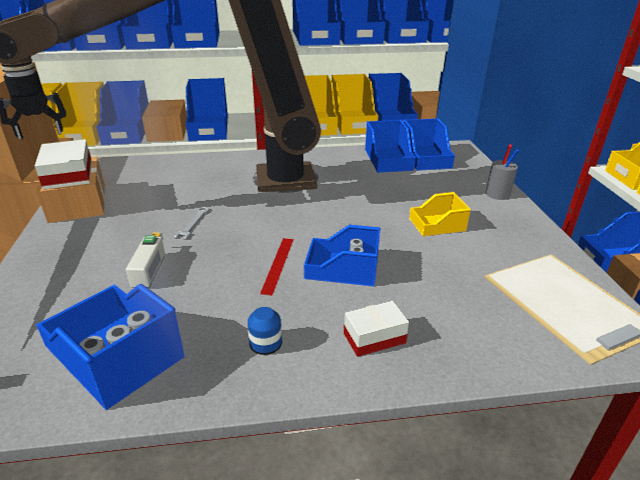

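View pics/side0.png

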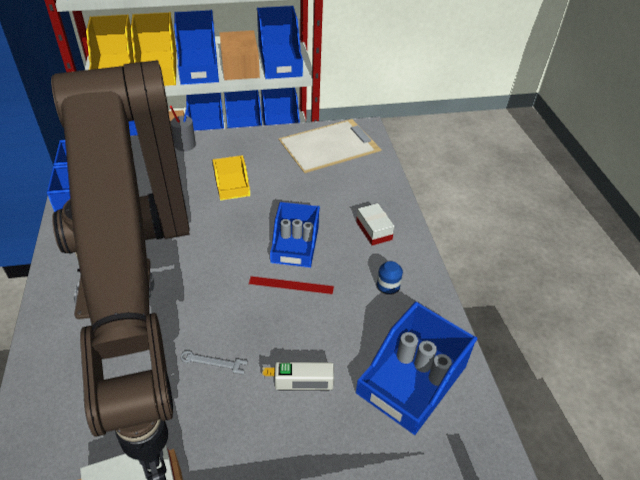

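View pics/wrist0.png

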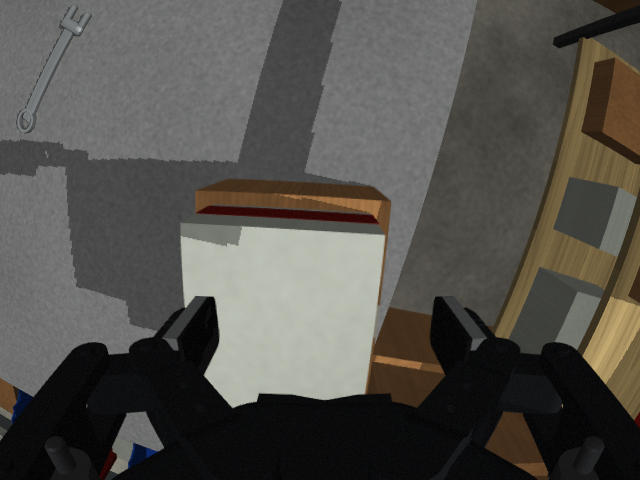

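```bash
cat > h.py <<'E'
from rig import *
import numpy as np, cv2
from scipy.spatial.transform import Rotation as Ro
def cal(n):
    c=calibration(n);return c["camera_matrix"],np.array(c["position"]),Ro.from_euler("xyz",c["rotation"]).as_matrix()
def ray(n,p,C=None):
    K,t,R=C or cal(n)
    x=(p[0]-K[0,2])/K[0,0];y=(p[1]-K[1,2])/K[1,1]
    if n=="wrist":
        r=np.hypot(x,y);s=np.sin(r)/r if r>1e-9 else 1
        d=np.array([x*s,y*s,np.cos(r)])
    else: d=np.array([x,y,1.])
    d=R@d;return t,d/np.linalg.norm(d)
def onz(n,p,z,C=None):
    t,d=ray(n,p,C);return t+d*(z-t[2])/d[2]
def tri(a,b):
    A=np.zeros((3,3));v=np.zeros(3)
    for t,d in (a,b):
        M=np.eye(3)-np.outer(d,d);A+=M;v+=M@t
    X=np.linalg.solve(A,v)
    return X,[float(np.linalg.norm((np.eye(3)-np.outer(d,d))@(X-t))) for t,d in (a,b)]
def proj(n,X,C=None):
    K,t,R=C or cal(n);v=R.T@(np.array(X)-t)
    if n=="wrist":
        th=np.arctan2(np.hypot(v[0],v[1]),v[2]);h=np.hypot(v[0],v[1])+1e-12
        return np.array([K[0,0]*th*v[0]/h+K[0,2],K[1,1]*th*v[1]/h+K[1,2]])
    return np.array([K[0,0]*v[0]/v[2]+K[0,2],K[1,1]*v[1]/v[2]+K[1,2]])
E
python3 - <<'E'
from h import *
np.set_printoptions(precision=4,suppress=True)
P={"grip":((143.8,260.4),(305.4,377.8)),"face":((158.1,258.5),(276.2,386.7)),"hook":((161,243),(264.9,377)),"lock":((149.8,235.7),(281.1,369.9)),"lip":((310.9,251.8),(293.3,252.8)),"line":((276.4,262.6),(292.2,288)),"filter":((262.8,330.9),(386.8,274.7)),"carton":((379.4,326.2),(373.3,221)),"wr":((192.2,221.8),(212.2,364.2)),"spare":((436.5,224.3),(233.6,186.5))}
for k,(a,b) in P.items(): print(k,*tri(ray("scene",a),ray("side",b)))
for n in ("scene","side"):
    im=cv2.imread(f"pics/{n}0.png").astype(int);b,g,r=im[...,0],im[...,1],im[...,2]
    m=((r>110)&(g<60)&(b<60)).astype(np.uint8)
    k,l,st,ce=cv2.connectedComponentsWithStats(m)
    for i in range(1,k):
        if st[i,4]>150 and 240<ce[i][0]<340 and 230<ce[i][1]<300:
            ys,xs=np.where(l==i);W=np.array([onz(n,(x,y),0) for x,y in zip(xs,ys)])[:,:2]
            rc=cv2.minAreaRect((W*1000).astype(np.float32));print(n,st[i],W.mean(0),rc)
            u=np.linalg.svd(W-W.mean(0))[2][0];print("dir deg",np.degrees(np.arctan2(u[1],u[0])))
for n,(x,y) in (("scene",(230,200)),("scene",(80,200)),("side",(200,190)),("side",(180,330))):
    im=cv2.imread(f"pics/{n}0.png")[y:y+100,x:x+180];cv2.imwrite(f"pics/c_{n}_{x}.png",cv2.resize(im,None,fx=4.4,fy=4.4,interpolation=cv2.INTER_CUBIC))
E
```

```text
grip [ 0.4831 -0.3807  0.0329] [0.002914752992874147, 0.0029147529928742477]
face [ 0.4126 -0.3655 -0.014 ] [0.004211214016663804, 0.004211214016663742]
hook [ 0.3876 -0.3552  0.0178] [0.003125360281206916, 0.0031253602812066415]
lock [ 0.4257 -0.37    0.0654] [0.004051043023684368, 0.004051043023684201]
lip [0.5101 0.0243 0.0429] [0.0022360421151299405, 0.0022360421151298797]
line [ 0.4921 -0.0646  0.0003] [0.00736542765085977, 0.007365427650859652]
filter [ 0.7598 -0.0987  0.0377] [0.004508194588900997, 0.004508194588901]
carton [0.7741 0.1347 0.0307] [0.0012552392566924859, 0.0012552392566924269]
wr [ 0.2608 -0.2883  0.0004] [0.0038543808454860437, 0.0038543808454861786]
spare [ 0.3591  0.4014 -0.0005] [0.004813721785625188, 0.004813721785625246]
scene [261 238  32  57 629] [ 0.4991 -0.059 ] ((489.77777099609375, -56.061805725097656), (27.83407211303711, 239.17041015625), 72.89999389648438)
dir deg -17.05474650199547
side [249 277  85  17 622] [ 0.4928 -0.0605] ((492.2396545410156, -60.291595458984375), (27.48444175720215, 237.95571899414062), 72.97337341308594)
dir deg -16.972001966614474
```

View pics/c_scene_230.png

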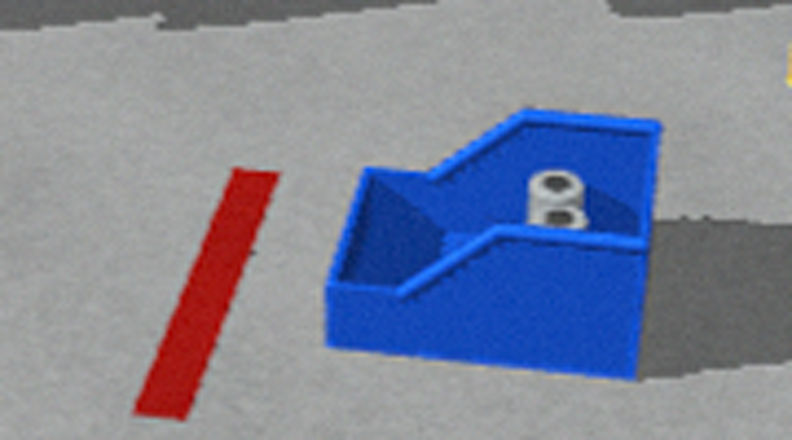

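View pics/c_side_200.png

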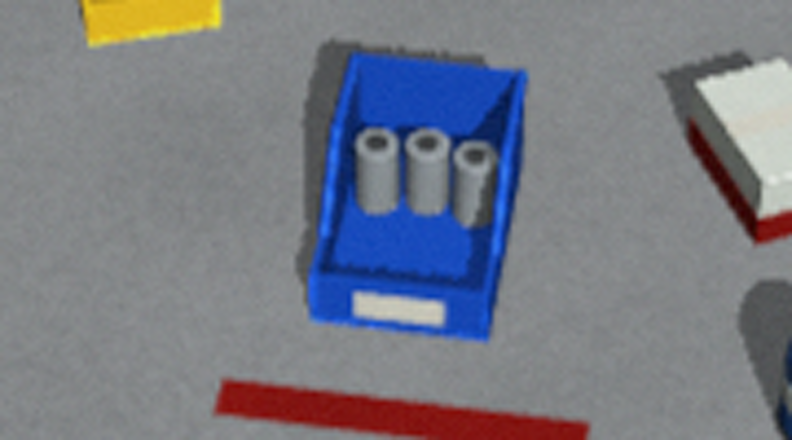

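View pics/c_side_180.png

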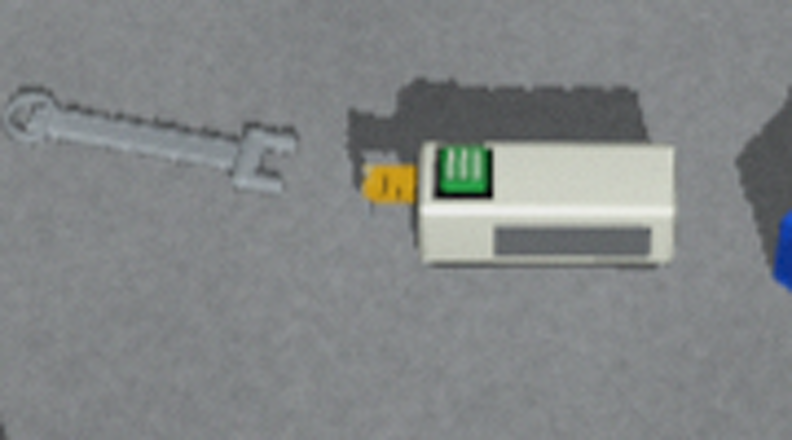

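View pics/c_scene_80.png

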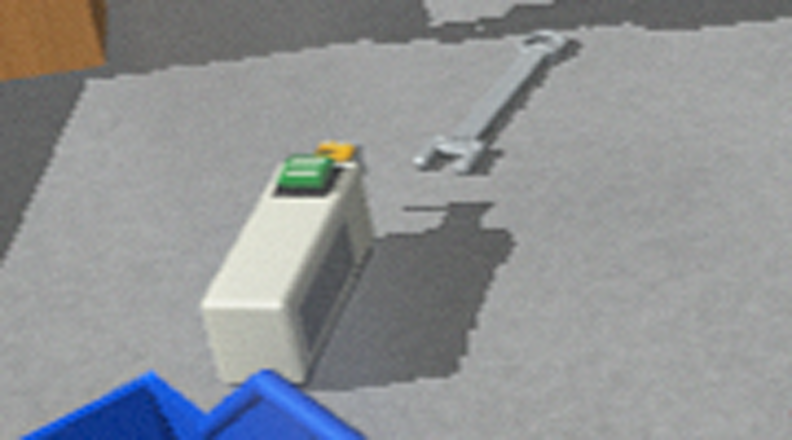

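Run:
```python
from h import *
np.set_printoptions(precision=4,suppress=True)
f=4.4
def up(n,o,pts,z):
    W=[]
    for p in pts:
        w=onz(n,(o[0]+p[0]/f,o[1]+p[1]/f),z);W.append(w);print(n,p,w)
    return W
print("housing top side"); a=up("side",(180,330),[(424,143),(674,147),(672,207),(420,207)],.06)
for i,j in((1,0),(2,3)):d=a[j]-a[i];print(np.linalg.norm(d),np.degrees(np.arctan2(d[1],d[0])))
print(sum(a)/4)
print("housing top scene"); a=up("scene",(80,200),[(203,305),(292,310),(360,165),(280,160)],.06)
for i,j in((0,3),(1,2)):d=a[j]-a[i];print(np.linalg.norm(d),np.degrees(np.arctan2(d[1],d[0])))
print(sum(a)/4)
print("lip outer ends"); 
for n,o,p in (("side",(200,190),[(314,267),(495,287)]),("scene",(230,200),[(365,168),(328,288)])):
    a=up(n,o,p,.042);d=a[1]-a[0];print(np.linalg.norm(d),np.degrees(np.arctan2(d[1],d[0])),sum(a)/2)
print("bin base front")
for n,o,p in (("side",(200,190),[(311,320),(490,341)]),):
    a=up(n,o,p,.0);d=a[1]-a[0];print(np.linalg.norm(d),np.degrees(np.arctan2(d[1],d[0])),sum(a)/2)
up("scene",(230,200),[(328,346)],0)
print("line ends")
up("side",(200,190),[(224,380),(215,413),(588,422)],0)
up("scene",(230,200),[(236,168),(281,172),(135,413),(186,420)],0)
```

```text
housing top side
side (424, 143) [ 0.4191 -0.3489  0.06  ]
side (674, 147) [ 0.5533 -0.3705  0.06  ]
side (672, 207) [ 0.5454 -0.4071  0.06  ]
side (420, 207) [ 0.4124 -0.3881  0.06  ]
0.13600515388261253 170.82650779074734
0.1344045391170591 171.87790324284327
[ 0.4825 -0.3787  0.06  ]
housing top scene
scene (203, 305) [ 0.5499 -0.4017  0.06  ]
scene (292, 310) [ 0.5599 -0.3556  0.06  ]
scene (360, 165) [ 0.4243 -0.339   0.06  ]
scene (280, 160) [ 0.4134 -0.3847  0.06  ]
0.1374951411848424 172.8930739349312
0.13663295202054984 173.00152684925845
[ 0.4869 -0.3703  0.06  ]
lip outer ends
side (314, 267) [0.4493 0.0394 0.042 ]
side (495, 287) [0.5641 0.0051 0.042 ]
0.11978655559076531 -16.612304825453467 [0.5067 0.0222 0.042 ]
scene (365, 168) [0.4459 0.0388 0.042 ]
scene (328, 288) [0.5606 0.0045 0.042 ]
0.11968235928257663 -16.65488880855839 [0.5032 0.0217 0.042 ]
bin base front
side (311, 320) [0.4452 0.0313 0.    ]
side (490, 341) [ 0.5602 -0.0038  0.    ]
0.12027209617721392 -16.978109089383345 [0.5027 0.0138 0.    ]
scene (328, 346) [0.5573 0.0045 0.    ]
line ends
side (224, 380) [ 0.3834 -0.0136  0.    ]
side (215, 413) [ 0.3753 -0.041   0.    ]
side (588, 422) [ 0.6115 -0.0818  0.    ]
scene (236, 168) [ 0.3725 -0.0325  0.    ]
scene (281, 172) [ 0.3804 -0.0053  0.    ]
scene (135, 413) [ 0.6018 -0.1028  0.    ]
scene (186, 420) [ 0.6109 -0.0764  0.    ]
```

>>> apply_moves(
  rows=[
    [0, 0, 30, 0],
    [28, 25, 0, 6.5],
    [28, 25, 0, 6.5],
    [28, 25, 0, 6.5],
    [28, 25, 0, 6.5],
    [28, 25, 0, 6.5],
    [28, 25, 0, 6.5],
    [28, 25, 0, 6.5],
    [28, 25, 0, 6.5],
    [28, 25, 0, 6.5],
    [28, 25, 0, 6.5],
    [28, 27, 0, 6.5],
  ],
  fingers=0,
)

```text
clock: 2.65
tool_pos: [0.4851, -0.3733, 0.435]
orientation: [-1.57, -0.001, -1.625]
force: [0.9, -0.4, 0.9]
gripper_width: 0.998
```

>>> apply_moves(
  rows=[
    [0, 0, -10, 7],
    [0, 0, -10, 7],
    [0, 0, -10, 7],
    [0, 0, -10, 7],
    [0, 0, -10, 7],
    [0, 0, -10, 7],
    [0, 0, -10, 7],
    [0, 0, -10, 7],
    [0, 0, -10, 7],
    [0, 0, -10, 7],
    [0, 0, -10, 7],
    [0, 0, -10, 7],
  ],
)

```text
clock: 3.65
tool_pos: [0.484, -0.3747, 0.3143]
orientation: [-1.571, -0.0, -0.158]
force: [-0.4, 0.4, -0.1]
gripper_width: 0.999
```

Run:
```python
from h import *
np.set_printoptions(precision=4,suppress=True)
s=read_state();print(s["clock"],s["tool_pos"],np.degrees(s["orientation"]),s["joints"])
C=cal("wrist");im=grab_frame("wrist");cv2.imwrite("pics/w1.png",im[:,:,::-1])
for t,z in (("grip",.03),("face",0),("hook",.03),("lock_top",.07),("line_mid",0)):
    print(t,[(np.array(d["at"]),d["conf"],onz("wrist",d["at"],z,C)) for d in mark_of("wrist",t)[:2]])
```

```text
3.65 [ 0.484  -0.3747  0.3143] [-90.0091  -0.0103  -9.0391] [-0.8243  0.2376  1.8092 -0.      1.0946 -2.2373]
grip [(array([325.9, 236.3]), 0.78, array([ 0.4827, -0.3727,  0.03  ]))]
face []
hook [(array([324.7,  94.2]), 0.67, array([ 0.3858, -0.3581,  0.03  ]))]
lock_top [(array([320.1, 175.6]), 0.69, array([ 0.4371, -0.369 ,  0.07  ]))]
line_mid [(array([637.5, 193.9]), 0.76, array([ 0.4946, -0.055 ,  0.    ]))]
```

View pics/w1.png

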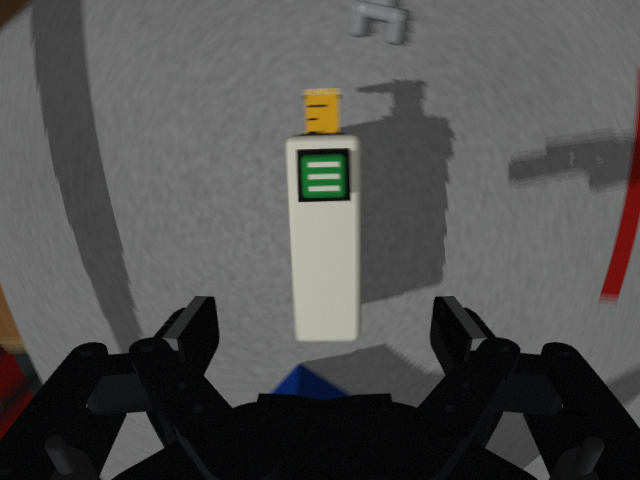

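Run:
```python
from h import *
np.set_printoptions(precision=4,suppress=True)
C=cal("wrist")
a=[onz("wrist",p,.06,C) for p in [(287,137),(359,136),(361,339),(297,341)]]
print(np.array(a),sum(a)/4)
for i,j in((2,1),(3,0)):d=a[j]-a[i];print(np.linalg.norm(d),np.degrees(np.arctan2(d[1],d[0])))
for p in ((316,134),): pass
l=[onz("wrist",p,.07,C) for p in [(300,151),(349,150),(349,200),(301,201)]];print(sum(l)/4)
print("bluecorner",[onz("wrist",(300,364),z,C) for z in(0,.06,.12)])
```

```text
[[ 0.412  -0.385   0.06  ]
 [ 0.4185 -0.3425  0.06  ]
 [ 0.5521 -0.3602  0.06  ]
 [ 0.5462 -0.404   0.06  ]] [ 0.4822 -0.3729  0.06  ]
0.13472650039829845 172.43392200472852
0.13559587396032394 171.9051044322652
[ 0.4381 -0.3665  0.07  ]
bluecorner [array([ 0.6042, -0.4169,  0.    ]), array([ 0.5655, -0.4057,  0.06  ]), array([ 0.5267, -0.3946,  0.12  ])]
```

>>> apply_moves(
  rows=[
    [1, 1, -18, 1.2],
    [0, 0, -18, 0],
    [0, 0, -18, 0],
    [0, 0, -18, 0],
    [0, 0, -18, 0],
    [0, 0, -15, 0],
    [0, 0, -12, 0],
    [0, 0, -8, 0],
    [0, 0, 0, 0],
  ],
)

```text
clock: 4.7
tool_pos: [0.4847, -0.3733, 0.1882]
orientation: [-1.569, 0.002, -0.144]
force: [-0.5, 1.3, -1.2]
gripper_width: 1.0
```

>>> apply_moves(
  rows=[
    [0, 0, 0, 0],
    [0, 0, 0, 0],
    [0, 0, 0, 0],
    [0, 0, 0, 0],
    [0, 0, 0, 0],
    [0, 0, 0, 0],
    [0, 0, 0, 0],
    [0, 0, 0, 0],
  ],
  fingers=1,
)

```text
clock: 5.37
tool_pos: [0.4855, -0.374, 0.1912]
orientation: [-1.572, -0.002, -0.143]
force: [0.0, 1.5, 5.7]
gripper_width: 0.531
```

Run:
```python
from h import *
np.set_printoptions(precision=4,suppress=True)
s=read_state();print(s["clock"],s["tool_pos"],np.degrees(s["orientation"]),s["force"],s["gripper_width"])
cv2.imwrite("pics/w2.png",grab_frame("wrist")[:,:,::-1])
```

```text
5.3667 [ 0.4855 -0.374   0.1912] [-90.0674  -0.1105  -8.2021] [0.022  1.519  5.7373] 0.5305179188793137
```

View pics/w2.png

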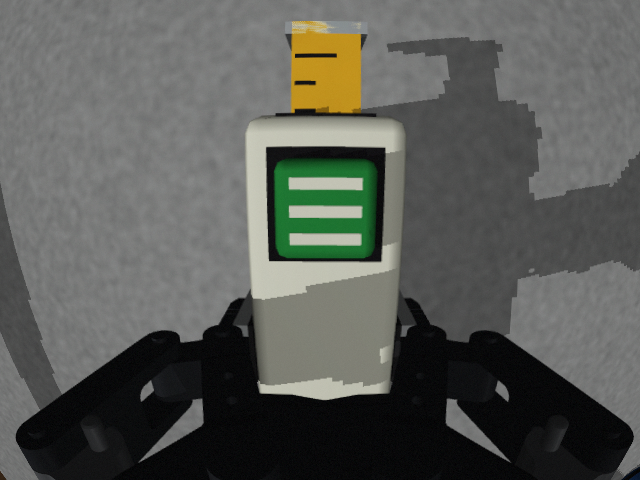

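Run:
```python
from h import *
np.set_printoptions(precision=4,suppress=True)
C=cal("wrist");s=read_state();T=s["tool_pos"];y=s["orientation"][2]
h=np.array([-np.cos(y),-np.sin(y)]);l=np.array([-h[1],h[0]])
def rel(p,z):
    w=onz("wrist",p,z,C)[:2]-T[:2];return np.array([w@h,w@l])*1000
for n,p,z in (("frontL",(247,121),.06),("frontR",(405,121),.06),("rearL",(259,392),.06),("rearR",(390,392),.06),("butFL",(275,158),.07),("butFR",(376,158),.07),("butRL",(277,258),.07),("butRR",(374,258),.07),("bladeL",(292,32),.052),("bladeR",(362,32),.052),("hookL",(287,22),.052),("hookR",(367,22),.052)):
    print(n,rel(p,z))
```

```text
frontL [71.2984 20.4219]
frontR [ 71.3197 -21.7839]
rearL [-14.1144  21.7001]
rearR [-14.1627 -22.1791]
butFL [61.3863 11.6301]
butFR [ 61.3846 -12.613 ]
butRL [36.3244 11.8004]
butRR [ 36.3051 -12.7887]
bladeL [98.2536  9.0563]
bladeR [ 98.3033 -11.0856]
hookL [101.5222  10.5391]
hookR [101.5833 -12.583 ]
```

>>> apply_moves(
  rows=[
    [0, 0, 10, 0],
    [0, 0, 25, 0],
    [0, 0, 30, 0],
    [0, 0, 30, 0],
    [0, 0, 25, 0],
    [0, 20, 0, -6],
    [0, 22, 0, -6.5],
    [0, 22, 0, -6.5],
    [0, 22, 0, -6.5],
    [0, 22, 0, -6.5],
    [0, 22, 0, -6.5],
    [0, 22, 0, -6.5],
  ],
)

```text
clock: 6.42
tool_pos: [0.4836, -0.2198, 0.307]
orientation: [-1.573, 0.005, -0.934]
force: [0.3, 0.1, -7.2]
gripper_width: 0.531
```

>>> apply_moves(
  rows=[
    [-1, 22, 0, -6.5],
    [-1, 22, 0, -6.5],
    [-1, 22, 0, -6.5],
    [-1, 22, 0, -6.5],
    [-1, 22, 0, -6.5],
    [-1, 22, 0, -6.5],
    [0, 20, 0, -6.5],
    [0, 9, 0, -2],
    [0, 0, -20, 0],
    [0, 0, -20, 0],
    [0, 0, -15, 0],
    [0, 0, 0, 0],
  ],
)

```text
clock: 7.42
tool_pos: [0.4757, -0.0594, 0.249]
orientation: [-1.584, 0.002, -1.757]
force: [-1.4, 2.1, -9.1]
gripper_width: 0.534
```

Run:
```python
from h import *
np.set_printoptions(precision=4,suppress=True)
s=read_state();print(s["clock"],s["tool_pos"],np.degrees(s["orientation"]),s["force"],s["gripper_width"])
for n in ("wrist","scene","side"):cv2.imwrite(f"pics/{n}3.png",grab_frame(n)[:,:,::-1])
for n in ("scene","side"):
    im=cv2.imread(f"pics/{n}3.png");x,y=(210,170) if n=="scene" else (200,190)
    cv2.imwrite(f"pics/c3_{n}.png",cv2.resize(im[y:y+130,x:x+180],None,fx=4.4,fy=4.4,interpolation=cv2.INTER_CUBIC))
```

```text
7.4167 [ 0.4757 -0.0594  0.249 ] [ -90.7639    0.0876 -100.651 ] [-1.3901  2.1208 -9.1443] 0.5344803880756589
```

View pics/wrist3.png

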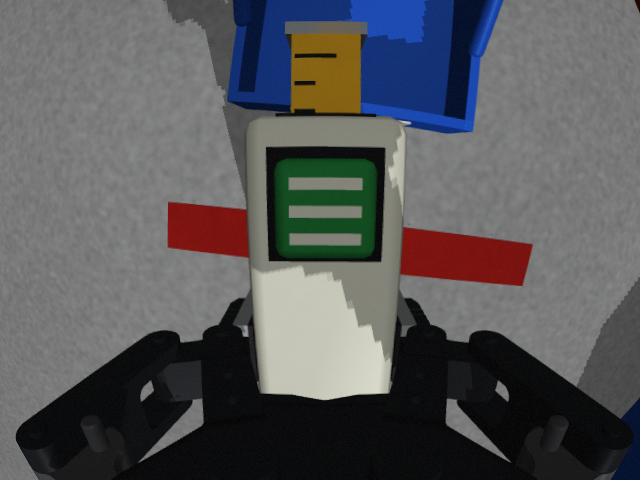

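View pics/c3_scene.png

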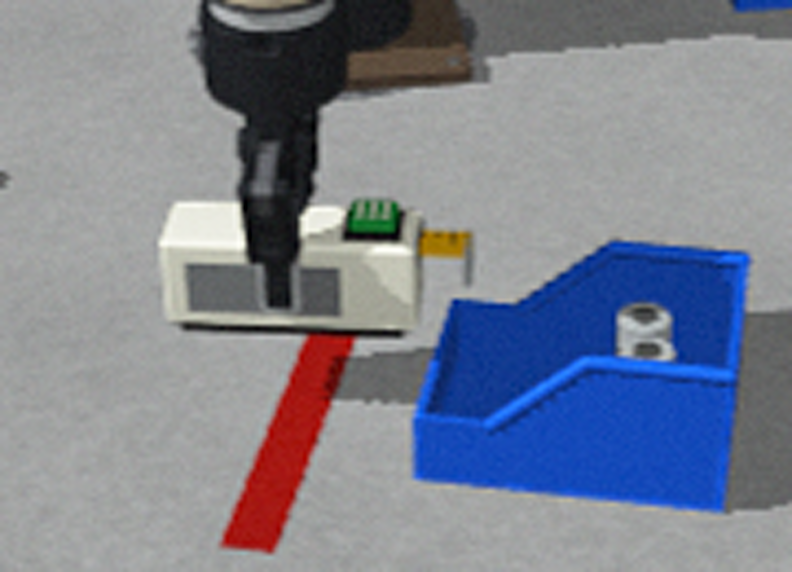

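View pics/c3_side.png

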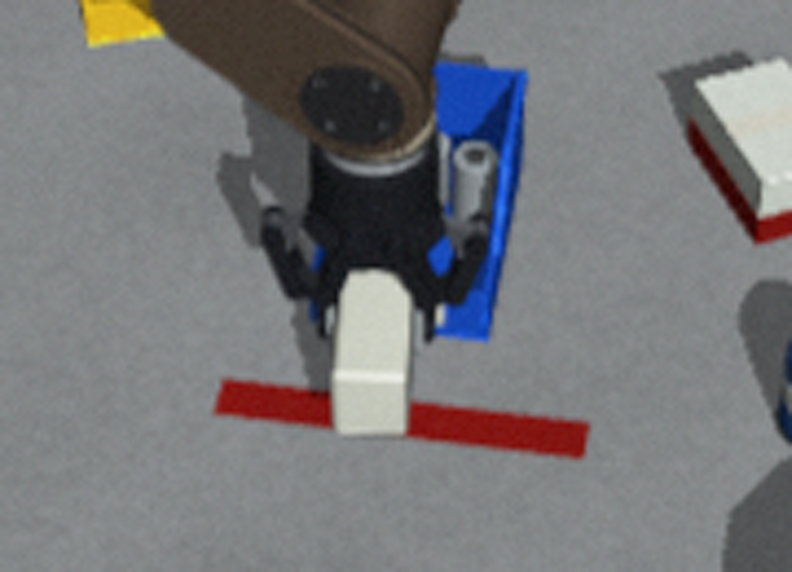

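>>> apply_moves(
  rows=[
    [3, -2, 0, -3],
    [0, 0, 0, -3],
    [0, 0, 0, 0],
  ],
)

```text
clock: 7.82
tool_pos: [0.4826, -0.063, 0.2562]
orientation: [-1.568, -0.0, -1.863]
force: [-1.0, -0.2, -8.1]
gripper_width: 0.534
```

Run:
```python
from h import *
np.set_printoptions(precision=4,suppress=True)
s=read_state();print(s["clock"],s["tool_pos"],np.degrees(s["orientation"]),s["force"],s["gripper_width"])
print(cal("wrist"))
im=grab_frame("wrist");cv2.imwrite("pics/w4.png",im[:,:,::-1])
cv2.imwrite("pics/w4c.png",cv2.resize(im[0:300,140:540,::-1],None,fx=2,fy=2,interpolation=cv2.INTER_CUBIC))
```

```text
7.8167 [ 0.4826 -0.063   0.2562] [ -89.8496   -0.0134 -106.7497] [-0.9672 -0.2163 -8.0618] 0.5338479663383281
(array([[371.6483,   0.    , 324.1521],
       [  0.    , 371.6483, 243.015 ],
       [  0.    ,   0.    ,   1.    ]]), array([ 0.5023, -0.0005,  0.2245]), array([[ 0.9574, -0.2797, -0.0718],
       [-0.2888, -0.925 , -0.247 ],
       [ 0.0027,  0.2573, -0.9663]]))
```

View pics/w4c.png

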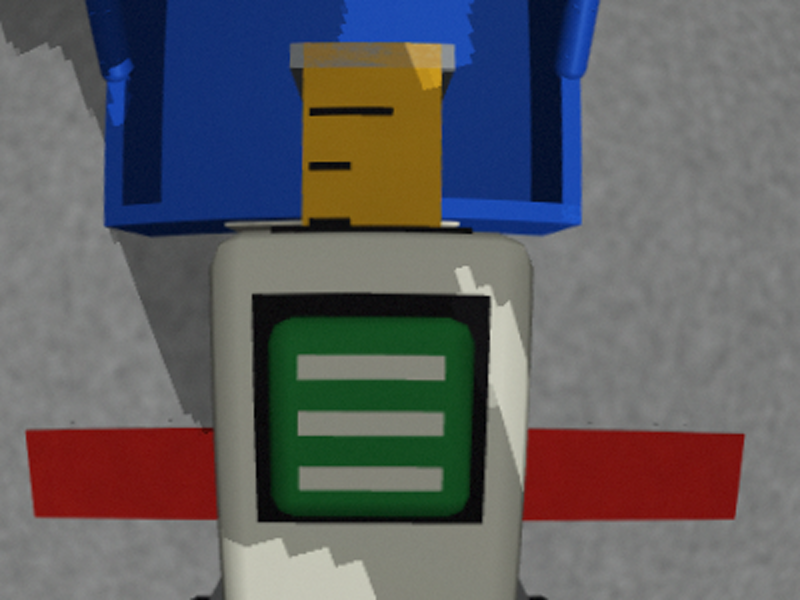

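```bash
cat > w4.py <<'E'
from h import *
np.set_printoptions(precision=2,suppress=True)
C=cal("wrist");s=read_state();T=s["tool_pos"]
g=lambda p,z:onz("wrist",(140+p[0]/2,p[1]/2),z,C)*1000
def ang(a,b):d=b-a;return np.degrees(np.arctan2(d[1],d[0])),np.linalg.norm(d)
O=[g((105,228),.042),g((581,224),.042)];I=[g((124,204),.042),g((562,204),.042)]
L=[g(p,0) for p in((26,431),(744,434),(735,519),(35,517))]
print("T",T*1000,"outer",O,ang(*O),"mid",(O[0]+O[1])/2);print("inner",I,ang(*I),"mid",(I[0]+I[1])/2)
print("line",np.array(L),ang(L[0],L[1]),ang(L[3],L[2]),"c",sum(L)/4)
n=np.array([np.cos(np.radians(73)),np.sin(np.radians(73)),0])
t=np.array([n[1],-n[0],0])
c=sum(L)/4
for k,v in(("outer",sum(O)/2),("inner",sum(I)/2),("T",T*1000)):print(k,"rel line n,t",(v-c)@n,(v-c)@t)
dz=T[2]-.190
for k,p,z in(("hookfrontL",(290,44),.052),("hookfrontR",(456,44),.052),("frontL",(214,240),.06),("frontR",(530,240),.06),("btn",(372,416),.07)):
    w=g(p,z+dz);print(k,"rel T n,t",(w-T*1000)@n,(w-T*1000)@t)
E
python3 w4.py
```

```text
T [482.45 -62.9  255.99] outer [array([444.36,  36.38,  42.  ]), array([558.29,   2.33,  42.  ])] (np.float64(-16.639891060299913), np.float64(118.90449800279406)) mid [501.33  19.35  42.  ]
inner [array([450.97,  40.42,  42.  ]), array([554.91,   8.31,  42.  ])] (np.float64(-17.167633760802318), np.float64(108.7868192628912)) mid [502.94  24.37  42.  ]
line [[ 382.67   -7.24    0.  ]
 [ 611.49  -76.61    0.  ]
 [ 603.31 -105.35    0.  ]
 [ 374.07  -35.6     0.  ]] (np.float64(-16.86454768848053), np.float64(239.0995299288025)) (np.float64(-16.922509776897947), np.float64(239.62135975918775)) c [492.88 -56.2    0.  ]
outer rel line n,t 74.71854938014238 -14.017500449935294
inner rel line n,t 79.98704434825675 -13.943342147230828
T rel line n,t -9.460524820680245 -8.014370017319527
hookfrontL rel T n,t 102.68744130220428 -10.764130188307629
hookfrontR rel T n,t 102.90546809126654 13.012872421795565
frontL rel T n,t 72.89016868643336 -19.760520261008352
frontR rel T n,t 73.18497285317979 21.98108154411135
btn rel T n,t 50.784244634397 1.1497510730023428
```

>>> apply_moves(
  rows=[
    [-6, 2, -8, 0],
    [0, 0, -15, 0],
    [0, 0, -15, 0],
    [0, 0, -8, 0],
    [0, 0, 0, 0],
    [0, 0, 0, 0],
  ],
)

```text
clock: 8.37
tool_pos: [0.4757, -0.0605, 0.2083]
orientation: [-1.572, 0.0, -1.862]
force: [0.7, 0.1, -7.5]
gripper_width: 0.537
```

Run:
```python
from h import *
np.set_printoptions(precision=4,suppress=True)
s=read_state();print(s["clock"],s["tool_pos"],np.degrees(s["orientation"]),s["force"],s["gripper_width"])
im=grab_frame("wrist");cv2.imwrite("pics/w5c.png",cv2.resize(im[0:300,140:540,::-1],None,fx=2,fy=2,interpolation=cv2.INTER_CUBIC))
im=grab_frame("scene");cv2.imwrite("pics/s5c.png",cv2.resize(im[170:300,210:390,::-1],None,fx=4.4,fy=4.4,interpolation=cv2.INTER_CUBIC))
```

```text
8.3667 [ 0.4757 -0.0605  0.2083] [ -90.0815    0.0042 -106.6648] [ 0.7235  0.102  -7.5092] 0.537078273905743
```

View pics/w5c.png

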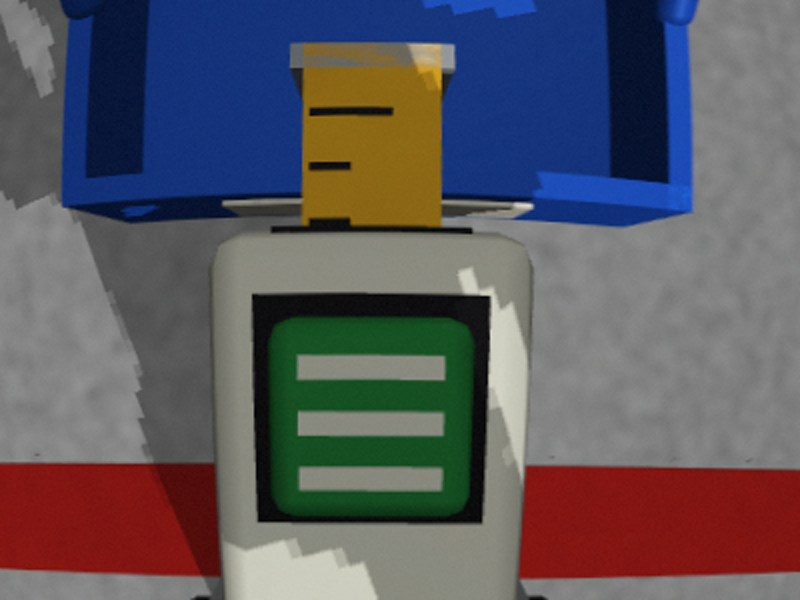

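View pics/s5c.png

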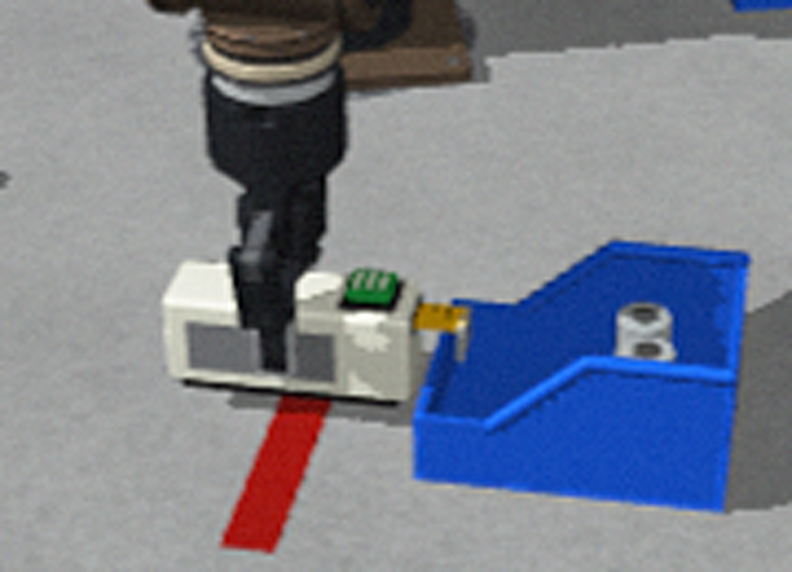

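Run:
```python
from h import *
np.set_printoptions(precision=2,suppress=True)
C=cal("wrist");s=read_state();T=s["tool_pos"]*1000
g=lambda p,z:onz("wrist",(140+p[0]/2,p[1]/2),z,C)*1000
n=np.array([np.cos(np.radians(73)),np.sin(np.radians(73)),0]);t=np.array([n[1],-n[0],0])
for k,p,z in(("oL",(63,207),.042),("oR",(692,212),.042),("iL",(86,178),.042),("iR",(668,187),.042),("lineTopL",(0,463),0),("lineTopR",(798,470),0),("lineBL",(0,568),0),("lineBR",(798,577),0)):
    w=g(p,z);print(k,w,(w-T)@n,(w-T)@t)
```

```text
oL [446.19  36.34  42.  ] 84.0146349409979 -57.40852291087734
oR [561.09   1.28  42.  ] 84.07838291716385 62.71861352618797
iL [452.29  39.95  42.  ] 89.25138612338394 -52.62948674230846
iR [557.43   6.98  42.  ] 88.45571165133568 57.54897527288257
lineTopL [390.32  -9.18   0.  ] 24.14266929520619 -97.5284764603212
lineTopR [598.63 -73.65   0.  ] 23.3900565668616 120.5251072308773
lineBL [377.23 -36.71  -0.  ] -6.012627953068017 -101.99340507457359
lineBR [ 595.25 -106.19   -0.  ] -8.715834759808361 126.80890265615595
```

>>> apply_moves(
  rows=[
    [0, 0, -6, 0],
    [0, 0, -6, 0],
    [0, 0, -3, 0],
    [0, 0, -2, 0],
    [0, 0, 0, 0],
    [0, 0, 0, 0],
  ],
)

```text
clock: 8.97
tool_pos: [0.4761, -0.0607, 0.1916]
orientation: [-1.571, 0.0, -1.862]
force: [0.8, 0.5, -7.8]
gripper_width: 0.534
```

>>> apply_moves(
  rows=[
    [0, 0, -1, 0],
    [0, 0, 0, 0],
  ],
)

```text
clock: 9.13
tool_pos: [0.4763, -0.0607, 0.1912]
orientation: [-1.571, -0.0, -1.862]
force: [-1.7, -0.0, -3.2]
gripper_width: 0.531
```

>>> apply_moves(
  rows=[
    [0, 0, -1, 0],
    [0, 0, 0, 0],
  ],
)

```text
clock: 9.3
tool_pos: [0.4765, -0.0607, 0.1912]
orientation: [-1.572, -0.0, -1.862]
force: [-4.0, 1.2, 5.1]
gripper_width: 0.539
```

>>> apply_moves(
  rows=[
    [0, 0, 0.8, 0],
    [-0.7, -2.4, 0, 0],
    [-1.2, -3.8, 0, 0],
    [-1.4, -4.8, 0, 0],
    [-1.5, -4.8, 0, 0],
    [-1.5, -4.8, 0, 0],
    [-1.4, -4.8, 0, 0],
    [-1.5, -4.8, 0, 0],
    [-1.5, -4.8, 0, 0],
    [-1.4, -4.8, 0, 0],
    [-1.5, -4.8, 0, 0],
    [0, 0, 0, 0],
  ],
)

```text
clock: 10.3
tool_pos: [0.4629, -0.1061, 0.1912]
orientation: [-1.569, 0.0, -1.863]
force: [1.3, 3.7, 1.7]
gripper_width: 0.523
```

```bash
cat > look.py <<'E'
import sys
from h import *
np.set_printoptions(precision=4,suppress=True)
k=sys.argv[1]
s=read_state();print(s["clock"],s["tool_pos"],np.degrees(s["orientation"]),s["force"],s["gripper_width"])
im=grab_frame("wrist");cv2.imwrite(f"pics/w{k}c.png",cv2.resize(im[0:300,140:540,::-1],None,fx=2,fy=2,interpolation=cv2.INTER_CUBIC))
im=grab_frame("scene");cv2.imwrite(f"pics/s{k}c.png",cv2.resize(im[190:310,210:390,::-1],None,fx=4.4,fy=4.4,interpolation=cv2.INTER_CUBIC))
E
python3 look.py 6
```

```text
10.3 [ 0.4629 -0.1061  0.1912] [ -89.8714    0.001  -106.7416] [1.2831 3.6593 1.7047] 0.5234896970711592
```

View pics/w6c.png

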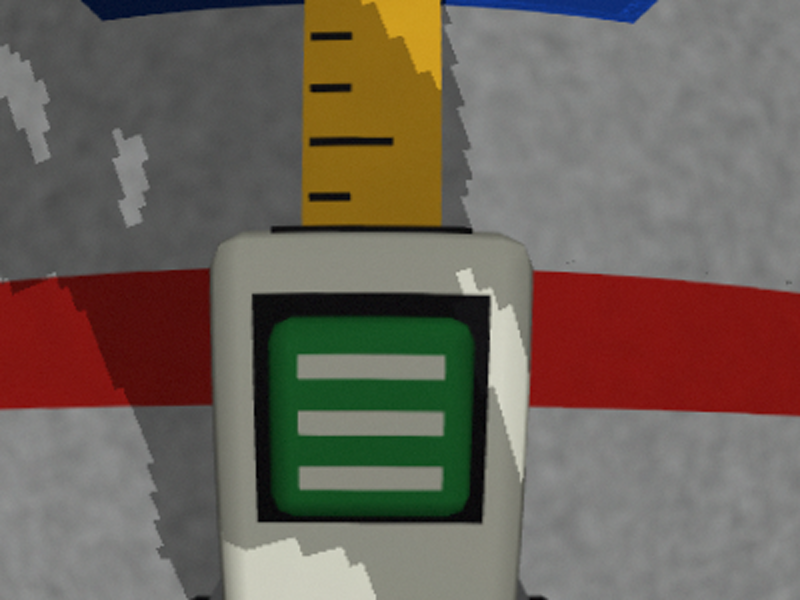

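View pics/s6c.png

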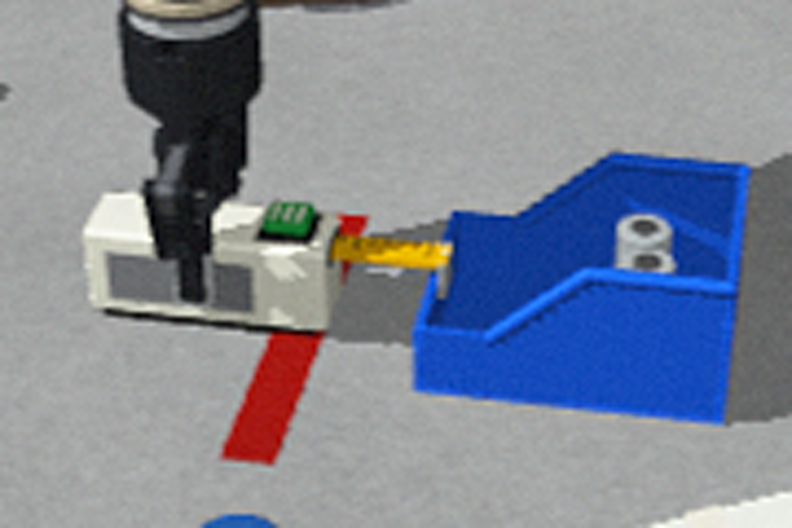

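Run:
```python
from h import *
np.set_printoptions(precision=2,suppress=True)
C=cal("wrist");s=read_state();T=s["tool_pos"]*1000
g=lambda p,z:onz("wrist",(140+p[0]/2,p[1]/2),z,C)*1000
n=np.array([np.cos(np.radians(73)),np.sin(np.radians(73)),0]);t=np.array([n[1],-n[0],0])
for k,p,z in(("lineTopL",(0,281),0),("lineTopl",(205,270),0),("lineTopr",(540,271),0),("lineTopR",(798,293),0),("lineBL",(0,409),0),("lBl",(205,405),0),("lBr",(540,407),0),("lineBR",(798,416),0),("oL",(104,20),.0),("oR",(632,22),.0),
 ("frontL",(214,240),.06),("frontR",(530,240),.06)):
    w=g(p,z);print(k,w,(w-T)@n,(w-T)@t)
```

```text
lineTopL [403.62 -13.08   0.  ] 71.48629389589851 -83.85878270919115
lineTopl [450.93 -28.17   0.  ] 70.89022823062534 -34.20856746897758
lineTopr [519.92 -49.08   0.  ] 71.06435468084179 37.883532621899334
lineTopR [582.62 -68.28   0.  ] 71.03421615037486 103.45701882020927
lineBL [392.96 -41.23  -0.  ] 41.45149308196809 -85.82772309163606
lBl [441.6  -56.27   0.  ] 41.28945559178216 -34.915820005375195
lBr [512.16 -77.97   0.  ] 41.16185707960896 38.90707664535434
lineBR [576.55 -97.72   0.  ] 41.106023201997736 106.2565201645511
oL [445.07  36.58   0.  ] 131.09678960494088 -58.73987552741954
oR [558.57   1.96   0.  ] 131.1716660528781 59.91913885459117
frontL [465.23 -30.43  60.  ] 72.91212269005592 -19.866655052952087
frontR [505.7  -42.56  60.  ] 73.14629941766144 22.380681535625325
```

>>> apply_moves(
  rows=[
    [-0.7, -2.3, 0, 0],
    [-1.2, -4, 0, 0],
    [-1.2, -4, 0, 0],
    [-1.2, -4, 0, 0],
    [-0.7, -2, 0, 0],
    [0, 0, 0, 0],
    [0, 0, 0, 0],
    [0, 0, 0, 0],
  ],
)

```text
clock: 11.07
tool_pos: [0.458, -0.1215, 0.1912]
orientation: [-1.569, 0.001, -1.863]
force: [1.8, 5.9, 2.9]
gripper_width: 0.527
```

```bash
python3 look.py 7
```

```text
11.0667 [ 0.458  -0.1215  0.1912] [ -89.8809    0.0471 -106.7465] [1.7795 5.9311 2.9099] 0.5268925094079876
```

View pics/w7c.png

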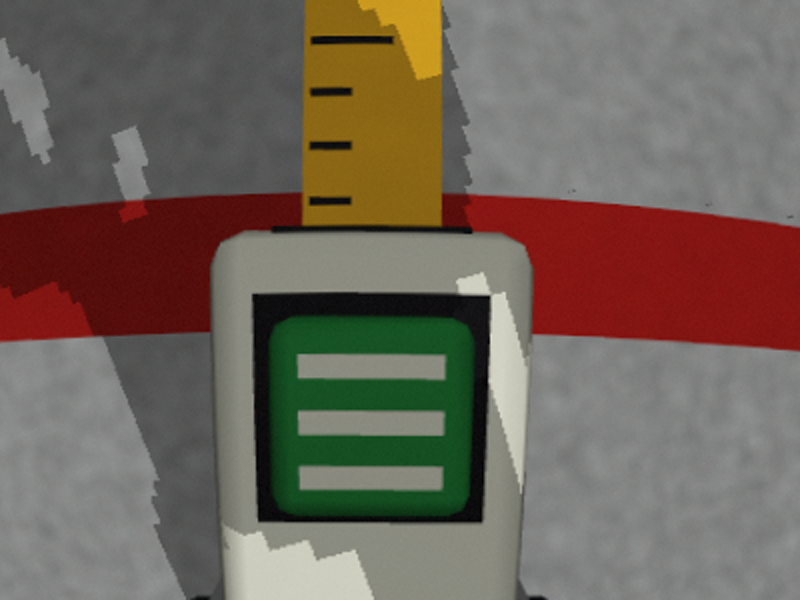

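View pics/s7c.png

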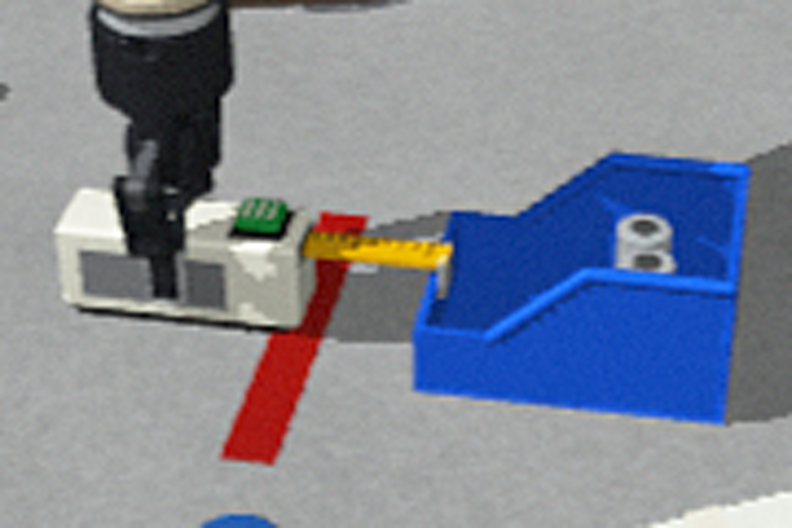

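>>> apply_moves(
  rows=[
    [-0.2, -0.8, 0, 0],
    [0, 0, 0, 0],
    [0, 0, 0, 0],
  ],
)

```text
clock: 11.42
tool_pos: [0.4579, -0.122, 0.1913]
orientation: [-1.569, 0.002, -1.863]
force: [1.9, 6.6, 3.2]
gripper_width: 0.532
```

>>> apply_moves(
  rows=[
    [0, 0, 0, 0],
    [0, 0, 0, 0],
    [0, 0, 0, 0],
    [0, 0, 0, 0],
    [0, 0, 0, 0],
    [0, 0, 0, 0],
  ],
  fingers=0,
)

```text
clock: 11.92
tool_pos: [0.4572, -0.1225, 0.1905]
orientation: [-1.571, -0.0, -1.862]
force: [0.0, 0.5, 0.1]
gripper_width: 0.998
```

```bash
python3 look.py 8
```

```text
11.9167 [ 0.4572 -0.1225  0.1905] [ -90.0009   -0.0122 -106.6887] [0.0115 0.4506 0.1435] 0.9975651650900917
```

View pics/w8c.png

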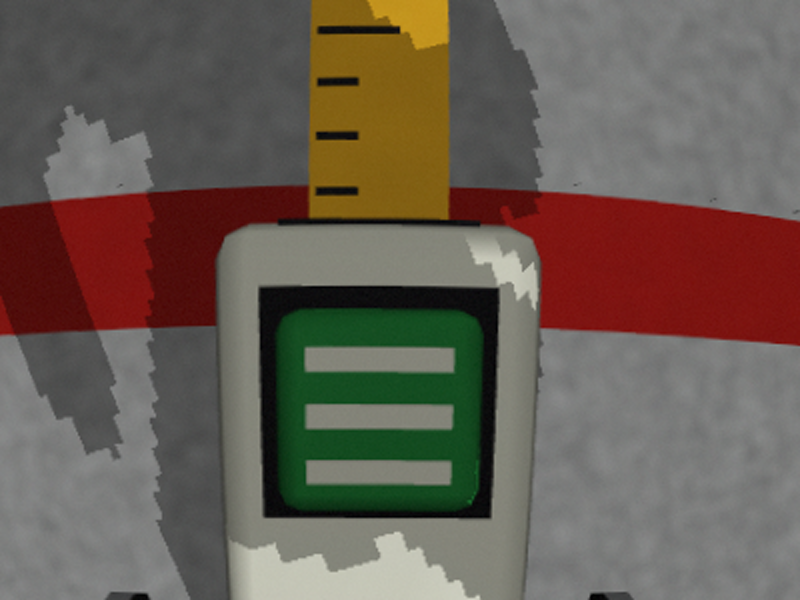

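View pics/s8c.png

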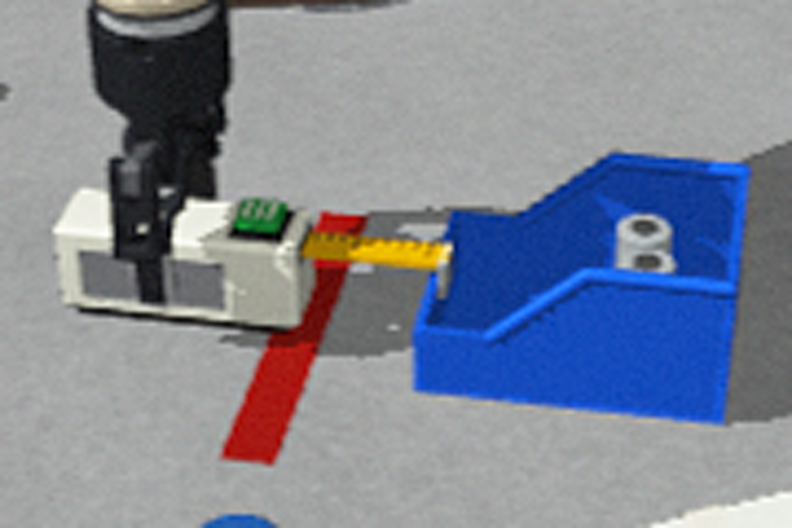

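Run:
```python
from h import *
np.set_printoptions(precision=4,suppress=True)
C=cal("wrist");s=read_state();T=s["tool_pos"]
g=lambda p,z:onz("wrist",(140+p[0]/2,p[1]/2),z,C)
b=[g(p,.07) for p in((277,310),(483,310),(278,509),(478,509))]
c=sum(b)/4;print(T,c,(c-T)*1000)
print(s["joints"])
```

```text
[ 0.4572 -0.1224  0.1905] [ 0.4739 -0.0739  0.07  ] [  16.7254   48.5353 -120.4926]
[-0.4764  0.1463  2.1916 -0.0002  0.8036 -0.185 ]
```

>>> apply_moves(
  rows=[
    [0, 0, 10, 0],
    [0, 0, 20, 0],
    [0, 0, 25, 0],
    [0, 0, 25, 0],
    [0, 0, 10, 0],
  ],
)

```text
clock: 12.43
tool_pos: [0.4582, -0.1228, 0.2847]
orientation: [-1.564, -0.001, -1.862]
force: [1.2, 0.2, 0.2]
gripper_width: 1.001
```

>>> apply_moves(
  rows=[
    [3, 10, 0, 0],
    [3, 10, 0, 0],
    [4, 12, 0, 0],
    [4, 12, 0, 0],
    [0, 2, 0, 0],
    [0, 0, 0, 0],
    [0, 0, 0, 0],
    [0, 0, 0, 0],
    [0, 0, 0, 0],
    [0, 0, 0, 0],
  ],
  fingers=1,
)

```text
clock: 13.27
tool_pos: [0.4712, -0.0767, 0.2804]
orientation: [-1.571, -0.0, -1.863]
force: [0.1, 0.5, 0.0]
gripper_width: 0.002
```

>>> apply_moves(
  rows=[
    [1.5, 1, -12, 0],
    [0, 0, -12, 0],
    [0, 0, -5, 0],
    [0, 0, 0, 0],
  ],
)

```text
clock: 13.6
tool_pos: [0.4721, -0.0754, 0.2501]
orientation: [-1.574, 0.0, -1.863]
force: [-0.7, 0.6, 0.3]
gripper_width: 0.0
```

```bash
python3 look.py 9
python3 - <<'E'
from h import *
im=grab_frame("wrist");cv2.imwrite("pics/w9f.png",im[:,:,::-1])
im=grab_frame("side");cv2.imwrite("pics/d9c.png",cv2.resize(im[190:330,200:380,::-1],None,fx=4.2,fy=4.2,interpolation=cv2.INTER_CUBIC))
E
```

```text
13.6 [ 0.4721 -0.0754  0.2501] [ -90.1787    0.0124 -106.7164] [-0.6956  0.5995  0.3076] 0.0001791186956173978
```

View pics/w9f.png

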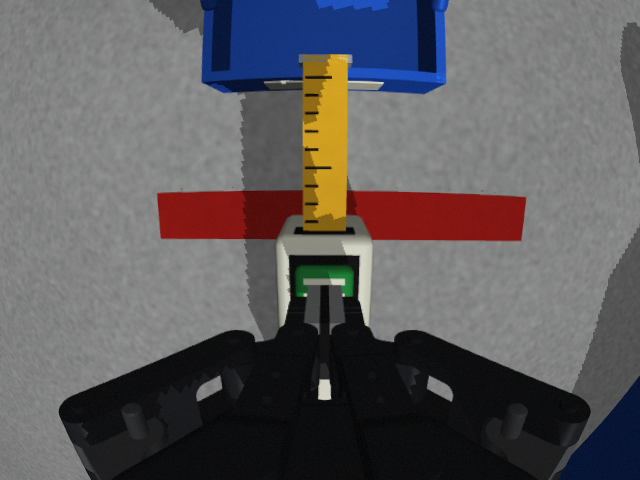

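View pics/s9c.png

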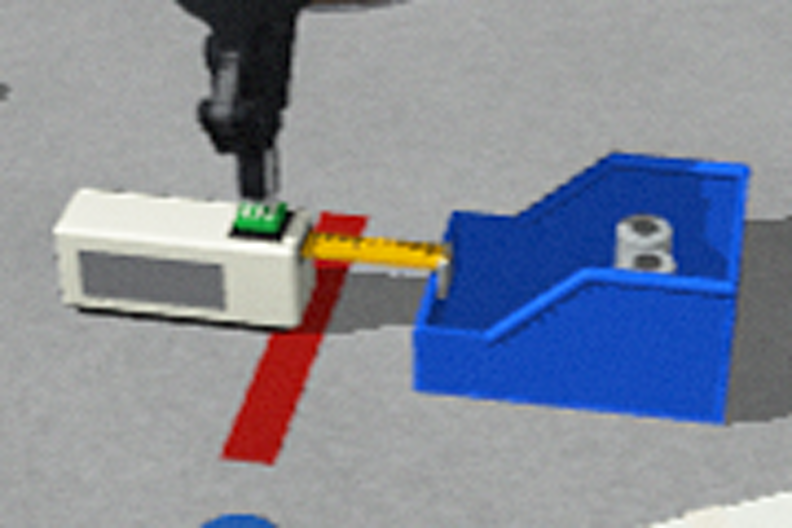

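>>> apply_moves(
  rows=[
    [0, 0, -3, 0],
    [0, 0, -2, 0],
    [0, 0, -1.5, 0],
    [0, 0, -1.5, 0],
    [0, 0, -1.5, 0],
    [0, 0, -1, 0],
    [0, 0, 0, 0],
  ],
)

```text
clock: 14.38
tool_pos: [0.4727, -0.0753, 0.2408]
orientation: [-1.571, 0.0, -1.862]
force: [0.3, -0.3, 0.4]
gripper_width: 0.003
```

>>> apply_moves(
  rows=[
    [0, 0, -1.5, 0],
    [0, 0, -1.5, 0],
    [0, 0, -1, 0],
    [0, 0, 0, 0],
  ],
)

```text
clock: 14.72
tool_pos: [0.4727, -0.0753, 0.2368]
orientation: [-1.571, 0.0, -1.862]
force: [-0.3, -0.6, 0.2]
gripper_width: 0.002
```

```bash
python3 look.py 10
python3 - <<'E'
from h import *
im=grab_frame("wrist");cv2.imwrite("pics/w10f.png",im[:,:,::-1])
E
```

```text
14.7167 [ 0.4727 -0.0753  0.2368] [ -89.9917    0.0016 -106.6876] [-0.3367 -0.5951  0.1945] 0.002079500206503035
```

View pics/w10f.png

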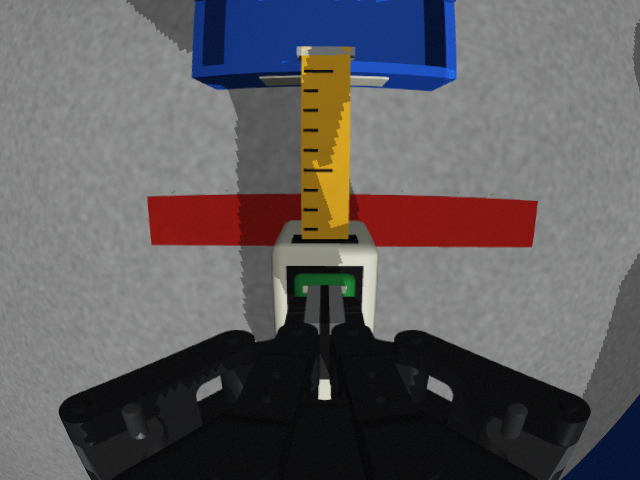

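View pics/s10c.png

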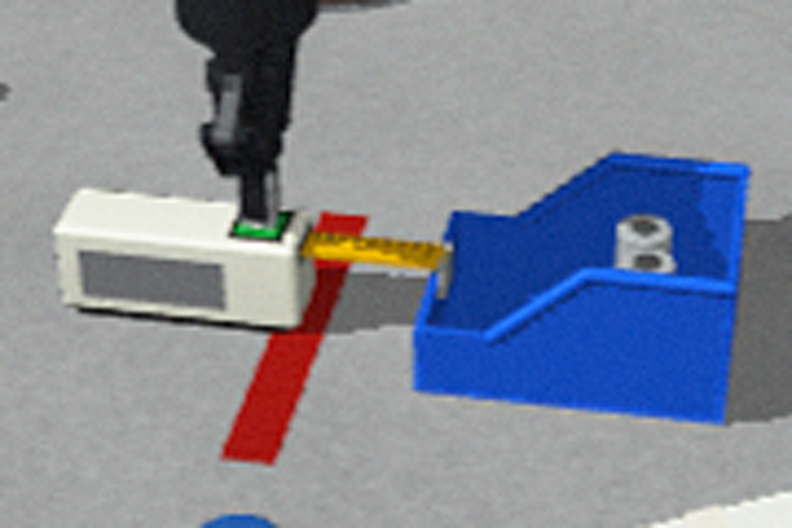

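>>> apply_moves(
  rows=[
    [0, 0, -1, 0],
    [0, 0, -1, 0],
    [0, 0, 0, 0],
  ],
)

```text
clock: 15.12
tool_pos: [0.4728, -0.0754, 0.2355]
orientation: [-1.571, -0.0, -1.862]
force: [-1.9, 0.3, 4.4]
gripper_width: -0.002
```

>>> apply_moves(
  rows=[
    [0, 0, -1, 0],
    [0, 0, 0, 0],
    [0, 0, 0, 0],
  ],
)

```text
clock: 15.37
tool_pos: [0.4731, -0.0754, 0.2354]
orientation: [-1.572, -0.0, -1.862]
force: [-4.2, 1.1, 9.9]
gripper_width: -0.0
```

>>> apply_moves(
  rows=[
    [0, 0, -1, 0],
    [0, 0, -0.8, 0],
    [0, 0, 0, 0],
    [0, 0, 0, 0],
  ],
)

```text
clock: 15.7
tool_pos: [0.4736, -0.0755, 0.2353]
orientation: [-1.572, -0.0, -1.862]
force: [-7.3, 2.8, 19.6]
gripper_width: -0.002
```

>>> apply_moves(
  rows=[
    [0, 0, 2, 0],
    [0, 0, 5, 0],
    [0, 0, 20, 0],
    [0, 0, 30, 0],
    [0, 0, 30, 0],
    [-6, -20, 20, 0],
    [-6, -20, 0, 0],
    [-6, -20, 0, 0],
    [0, 0, 0, 0],
    [0, 0, 0, 0],
  ],
)

```text
clock: 16.53
tool_pos: [0.4544, -0.1358, 0.339]
orientation: [-1.571, 0.0, -1.864]
force: [-0.1, 0.0, -0.5]
gripper_width: 0.002
```

```bash
python3 look.py 11
python3 - <<'E'
from h import *
np.set_printoptions(precision=4,suppress=True)
print(cal("wrist"))
im=grab_frame("wrist");cv2.imwrite("pics/w11f.png",im[:,:,::-1])
im=grab_frame("side");cv2.imwrite("pics/d11.png",im[:,:,::-1]);cv2.imwrite("pics/d11c.png",cv2.resize(im[190:330,200:380,::-1],None,fx=4.2,fy=4.2,interpolation=cv2.INTER_CUBIC))
E
```

```text
16.5333 [ 0.4544 -0.1358  0.339 ] [ -90.0104    0.0269 -106.8117] [-0.1013  0.0499 -0.4889] 0.002072643263648835
(array([[371.6483,   0.    , 324.1521],
       [  0.    , 371.6483, 243.015 ],
       [  0.    ,   0.    ,   1.    ]]), array([ 0.4742, -0.0723,  0.307 ]), array([[ 0.9577, -0.278 , -0.0747],
       [-0.2879, -0.9257, -0.2453],
       [-0.0009,  0.2564, -0.9666]]))
```

View pics/w11f.png

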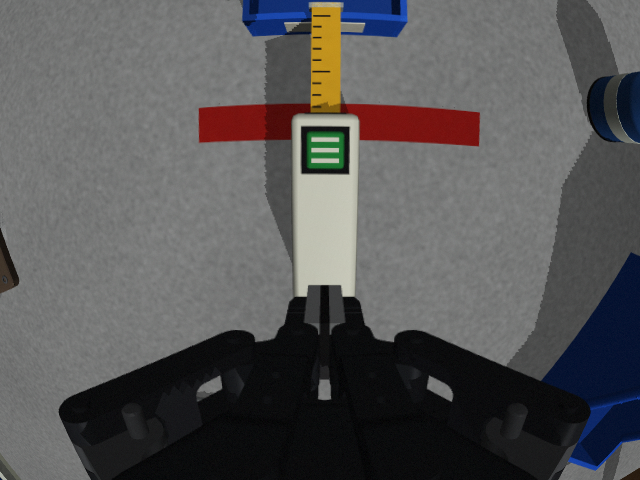

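View pics/s11c.png

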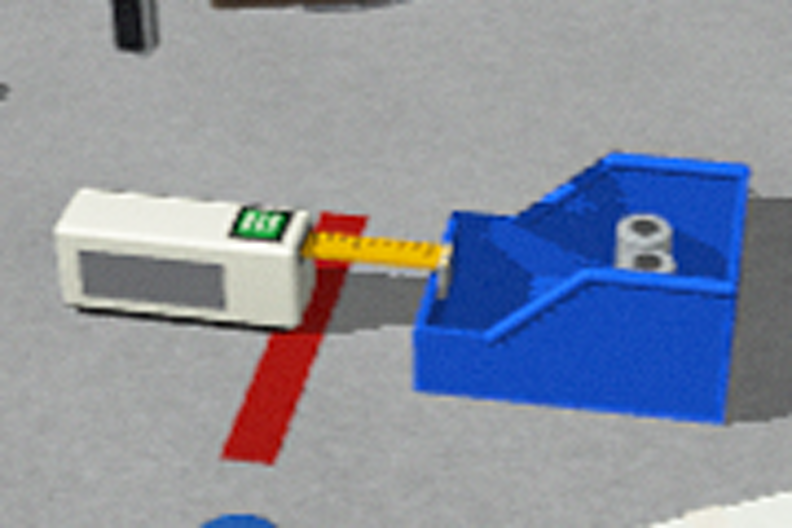

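View pics/d11c.png

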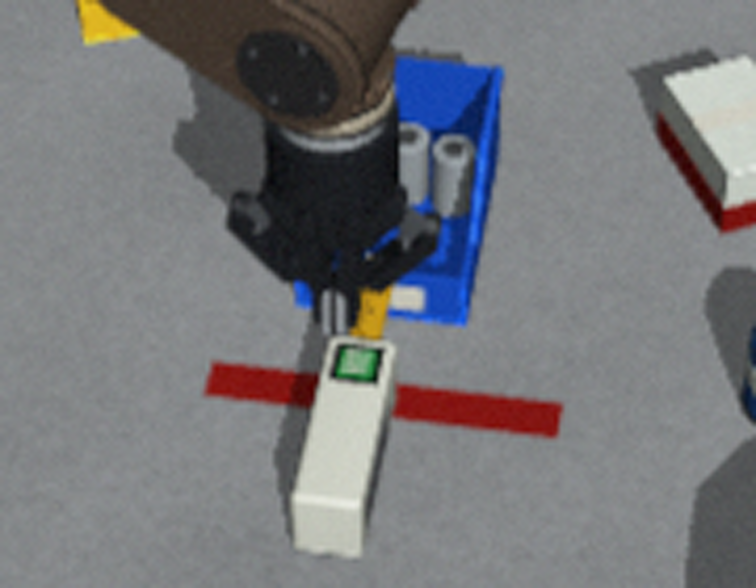

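>>> apply_moves(
  rows=[
    [4, 15, 0, 0],
    [5, 20, 0, 0],
    [5, 20, 0, 0],
    [4, 15, 0, 0],
    [0, 0, 0, 0],
    [0, 0, 0, 0],
  ],
)

```text
clock: 17.23
tool_pos: [0.4728, -0.0643, 0.3389]
orientation: [-1.571, -0.0, -1.859]
force: [0.7, 0.1, 0.4]
gripper_width: -0.001
```

Run:
```python
from h import *
np.set_printoptions(precision=4,suppress=True)
import pickle
C=cal("wrist");pickle.dump(C,open("C12","wb"));print(read_state()["clock"],C[1])
im=grab_frame("wrist");cv2.imwrite("pics/w12f.png",im[:,:,::-1])
cv2.imwrite("pics/w12c.png",cv2.resize(im[20:270,220:430,::-1],None,fx=2.4*1.0,fy=2.4,interpolation=cv2.INTER_CUBIC))
cv2.imwrite("pics/w12h.png",cv2.resize(im[40:140,260:390,::-1],None,fx=6,fy=6,interpolation=cv2.INTER_CUBIC))
```

```text
17.2333 [ 0.4922 -0.0016  0.3072]
```

View pics/w12f.png

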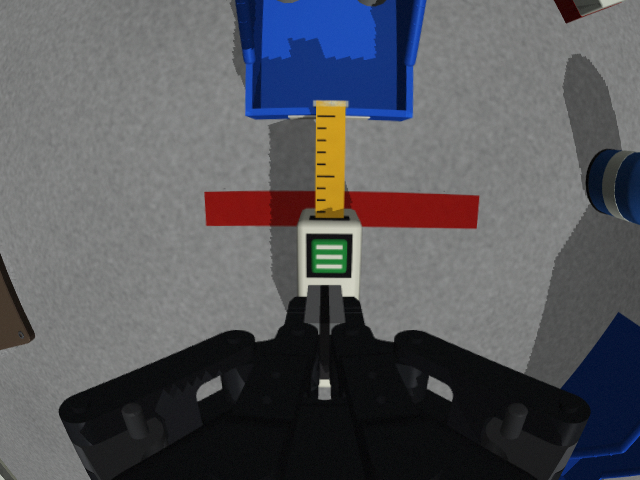

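View pics/w12h.png

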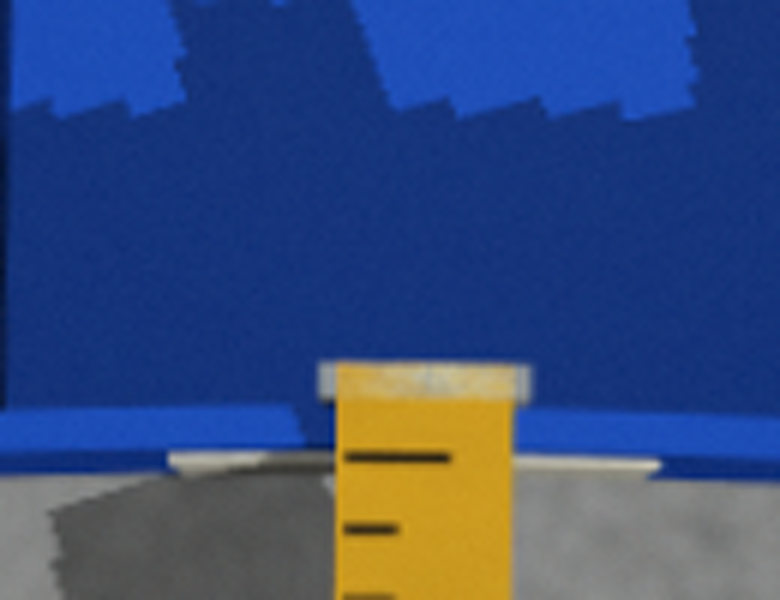

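Run:
```python
from h import *
import pickle
np.set_printoptions(precision=2,suppress=True)
C=pickle.load(open("C12","rb"))
g=lambda p,z:onz("wrist",p,z,C)*1000
a=np.radians(73.0);n=np.array([np.cos(a),np.sin(a),0]);t=np.array([n[1],-n[0],0])
L=[g(p,0) for p in((205,192),(479,195),(477,228),(206,225.5))];c=sum(L)/4
print("line",np.array(L)[:,:2],c)
for k,p,z in(("lineT@",(295,191.5),0),("lineT@r",(365,192.5),0),("lineB@",(295,226),0),("lineB@r",(365,227),0),
 ("hookInnerL",(260+325/6,40+401/6),.052),("hookInnerR",(260+522/6,40+402/6),.052),("hookFrontL",(260+320/6,40+362/6),.052),("hookFrontR",(260+530/6,40+364/6),.052),("wallInL",(260+100/6,40+405/6),.042),("wallInR",(260+600/6,40+411/6),.042),("wallOutL",(260+100/6,40+452/6),.042),("wallOutR",(260+700/6,40+458/6),.042),("frontTopL",(301,211),.06),("frontTopR",(358,211),.06),("btnF",(329,238),.062),("btnR",(329,272),.062)):
    w=g(p,z)-c;print(k,w@n,w@t)
```

```text
line [[ 383.53   -7.34]
 [ 612.1   -76.88]
 [ 604.2  -105.68]
 [ 374.18  -35.34]] [493.5  -56.31   0.  ]
lineT@ 14.276502092470619 -41.335472067655466
lineT@r 13.975997626431205 16.975502546931303
lineB@ -15.148839575747134 -41.563364312057736
lineB@r -15.521559917747293 17.85268160280473
hookInnerL 79.10147646320881 -24.307667746124146
hookInnerR 79.25076555638262 -2.1161432910577602
hookFrontL 83.62568072827938 -24.904625115759117
hookFrontR 83.68443910615953 -1.2498124739323895
wallInL 79.9793040991162 -51.077765428709476
wallInR 79.48383140749934 7.662734641473304
wallOutL 74.3083152805181 -51.051025561664424
wallOutR 74.24102026080136 19.58298161775512
frontTopL 8.353352849451028 -32.64845333634685
frontTopR 8.68831806285972 5.883238546160621
btnF -9.811213838801127 -13.56851495936972
btnR -34.30112924704968 -13.289451825554227
```

Run:
```python
from rig import *
print(hand_in(), read_state()["clock"])
```

```text
the job is handed in; nothing more can be done
the job is handed in; nothing more can be done
```

The rule is hooked over the small blue bin's front wall and locked, with its front face over the red line. I handed the job in at about 17.3 s, with the arm clear and touching nothing.

I gripped the housing, turned it square to the line and lowered the hook over the wall from above. I then drew it straight back about 65 mm on the counter, released it, and pressed the green button down with closed fingertips.

Last checks, all made from camera pictures before hand-in except the lock press:

- **Hook:** its inner face is at 79.2 mm from the line's centre and the wall's inner face at about 79.7 mm. That is contact within measuring error.
- **Front face:** about 0 to 3 mm towards the bin from the line's centre. One reading of the base edge gave about 2 mm the other way. Every reading is well inside the 30 mm wide line.
- **Squareness:** the housing is square to the line within about 0.5°.
- **Lock button:** it met a firm stop at the height expected for fully down and held there under 19.6 N. It looks nearly flush afterwards. I did not measure its height separately or test the lock by pulling.
- **Bin:** it sits at the same pixels in the scene pictures from before hooking and after locking. I saw nothing else disturbed, though I did not measure the other objects.

Early camera estimates of the gap between the wall's outer face and the line's centre disagreed: about 78 mm from the fixed cameras, about 75 mm from the wrist camera. I used the wrist value because that view was closer, and the later wrist views agreed with it.

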